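Square a notebook up in the gluing jig and clamp it

TASK

The loose pages of the black notebook are to be glued along one long edge, so it must be held square: push it along the table with the fingertips until it lies flush against both the back rail and the side rail of the L-shaped gluing jig, while the jig's toggle clamp is still open. Then press the clamp's red handle all the way down with the fingertips, so that the rubber foot holds the notebook there. Only push and press: do not pick the notebook up, and leave the other things on the table alone.

Things in the scene. Friction and masses are not known exactly. Their poses are not given: they have to be found in the camera images.
- notebook: black soft-cover notebook, 105 x 150 x 10 mm, about 0.15 kg, lying flat on the table, free to slide. Origin: centre of its underside. Its own axes are skew to its edges: use notebook_top for directions.
- notebook_top (a point): centre of the notebook's top cover, 10 mm above its underside. Its x axis runs across the notebook's 105 mm width, its y axis along the 150 mm length, z up.
- gluing_jig: L-shaped birch gluing jig, fixed to the table: a back rail and a side rail, no base plate. Origin: on the table at the centre of the place of a notebook that is home; a home notebook has its centre here and its long side along the jig's y (either way round). Jig x points from the open front to the back rail, y from the open right end to the side rail, z up.
- corner (a point): inside corner where the steel inner faces of the rails meet, table level: (+52.5, +75, 0) mm in the jig frame. Rails are 18 mm high. Back rail: inner face at jig x = +52.5, y from -73 to +101 mm, 44 mm deep. Side rail: inner face at jig y = +75, x from -46 to +54 mm, 26 mm wide. Front (-x) and right (-y) sides are open.
- clamp_pivot (a point): pivot of the clamp's handle, (+68.5, 0, +44) mm in the jig frame. The steel toggle clamp stands on the middle of the back rail, its frame 50 mm wide, 51 mm high above the table; its arm reaches from there to jig -x over the notebook's place and rises to 120 mm above the table when open.
- clamp_handle (a joint): clamp handle, a red round grip 18 mm thick, outer end 75 mm from the pivot, pointing to jig +x. Value = angle above level (rad): 0 all the way down (clamped, at its stop, centre line level), 1.0 fully raised. Turns about jig y through the pivot; stays where left; needs about 4 N down at 50 mm from the pivot, 8 N near the end. It lowers the arm through a link; clamped and let go it rests at about 0.02.
- handle_grip (a point): point to press: on the upper side of the red grip, 50 mm out from the pivot and 9 mm above the grip's centre line; it moves with the handle
- clamp_arm: the clamp's steel arm with the black rubber foot (17 mm wide) at its end; origin at the arm's pivot. It follows the handle; when the handle is down the foot presses on the notebook at jig (-12, 0) mm
- fabric_glue: blue tube of fabric glue, 38 x 136 x 26 mm, lying on the table; bystander, leave alone
- spool_red: red thread spool, 28 mm wide, 52 mm high, standing; bystander
- spool_blue: blue thread spool, 30 mm wide, 46 mm high, standing; bystander
- spool_gold: gold thread spool, 29 mm wide, 46 mm high, standing; bystander
- bead_disc: flat round blue bead box, 39 mm wide, 16 mm high; bystander
- thimble: steel thimble, 20 mm wide, 22 mm high, standing; bystander
- wax_cake: round yellow beeswax cake, 38 mm wide, 13 mm high; bystander

How it is judged:
By the outcome, as a careful person would: the job done as asked, in the order asked, and still so for the second after the job is handed in, with the robot touching nothing.
It also fails if it takes over 72 s, if anything falls off the work surface, if the arm or the gripper's body presses on something with over 40 N, if the wrist force passes 120 N, or if a joint passes its speed limit or range.

ROBOT

A 7-joint arm with a two-finger parallel gripper is mounted at the origin on a cart in front of the work surface, level with it; the furniture and walls round the work are solid. World frame = base frame: x ahead of the robot, y to its left, z up, the work surface at z = 0. Lengths are in m, angles in rad, forces in N, time in s.
With the tool pointing down it reaches from about 0.35 to 0.9 m from the base axis. Payload 8.1 kg.
Tool frame: the origin (TCP) lies midway between the tips of the shut fingers; the grasp point (between the pads) lies 19 mm behind it; z points along the fingers, y is the line along which they close (so a half turn about z gives the same grasp; the last joint's range is limited). The gripper opens to 85 mm and grips with 20 to 120 N. Pads are 22 mm wide; open, the fingers measure 114 mm over their backs; the gripper's body (76 mm by 85 mm) begins 54 mm behind the grasp point. The pads swing forward as they close: fully open they stand 13 mm farther back than shut.
Start: joints at [-1.274, 0.434, 0.025, 1.573, -0.012, 1.134, -0.075], TCP at [0.243, 0.576, 0.194] pointing down, gripper open.
Joint ranges: [-2.62, 2.62], [-0.44, 2.09], [-1.27, 1.32], [0.08, 2.57], [-1.32, 4.46], [0.12, 2], [-2.74, 2.74]. Speed limits (rad/s): [2.22, 2.22, 3.01, 3.01, 3.14, 3.14, 3.14].

INTERFACE

Orientations are given as a 3x3 rotation matrix whose columns are the frame's x, y, z axes.
In Python, from workcell import status, viewer, ctrl gives the robot as it stands. The module is installed in compiled form; this text tells all that it offers.
- The arm moves only by the tool apply_moves, never from a script. Its argument "increments" is a list of rows, each a list of 7 numbers: the turn, a rotation vector about the tool's x, y, z in units of 90 degrees (1.0 is 90 degrees), then the shift along the tool's x, y, z in units of 0.025 m (1.0 is 0.025 m), then the opening in per cent of the stroke, from 0 (shut) to 100 (fully open). In form: [[wx, wy, wz, x, y, z, hand], ...]. A call has 1 to 12 rows; each row shifts and turns the commanded pose from where the row before left it, along the tool's axes as they then stand; what a row does not reach is not made up. A row lasts 1/10 s, in which the tool goes at most 50 mm and 8.59 degrees, less where a joint would pass 70% of its speed; a pose out of reach is approached as far as the arm can. A call with a number of a shift or a turn outside -1 to 1 is refused whole. A call with a gripper value outside its range is refused whole. The fingers move at their own pace and stop on an object; "newtons" is the grip in N (left out, the last holds). Time passes only in rows, so rows that do not move let the fingers close. It gives the time, the measured TCP pose, the force, the opening and the grip force at its end, in the units of the state.
- status.get_obs(): the state, without advancing time (a new reading comes with each control period).
- viewer.capture(name): name is "side" or "top"; returns the picture (480x640x3 uint8, red, green, blue); there is no depth.
- viewer.camera_model(name): a dict with "vertical_fov" (degrees; the focal length in pixels is half the picture's height over the tangent of half this angle, whatever the lens; pixels are square), "cx", "cy" (the principal point, pixels), "dist_coeffs" ([k1, k2, p1, p2, k3] as OpenCV has them; the pictures are not rectified), "R" (3x3) and "t" (3): a world point X has camera coordinates R X + t. Camera axes: x right, y down, z forward; pixel columns grow to the right and rows downward; lengths in m; the calibration is good to about 2 mm. A picture is of the moment at which its call begins. camera_model takes no time and is no camera call.
- ctrl.hand_in(): hands the job in; it is judged then, once.
The state is a dict: "time": time; "joint_pos": joint angles; "dq": joint speeds; "effort": joint torques, N m; "ee_pos": TCP position; "tcp_rot": TCP orientation; "wrist_force": force on the tool from outside, world axes, zero at the start; "moment": the same for the moment, N m; "grip_width": opening from 0.0 (shut) to 1.0 (fully open); "grasp_force": force on a finger pad.
Only numpy, scipy, OpenCV 4.12 (cv2) and the standard library are available. Lean on these libraries where they do the work, as an engineer would, in place of code of your own. Each camera call takes 0.05 s, during which the arm holds its last target. There are 200 camera calls.

## Working session

There is one attempt and no reset: what is moved stays moved. The work goes in short steps, Python scripts to look and compute and a tool call to move; the robot and the scene stay as the last step left them, time stands still between calls to the robot, and variables do not carry over. Pictures are saved under pics/ and viewed, at most 10 in all, crops included, and the job is handed in when it is done.

Besides the shell and the picture viewer there is one more tool, called after ">>>" by a JSON object that holds its "name" and its "arguments". apply_moves: Moves the arm, as the interface text tells. Its arguments: {"type":"object","properties":{"increments":{"type":"array"},"newtons":{"type":"number"}},"required":["increments"]}

```bash
mkdir -p pics; cat > h.py <<'E'
import numpy as np, cv2
from workcell import status, viewer, ctrl
def snap(n,f):
    im=viewer.capture(n); cv2.imwrite(f'pics/{f}.png',cv2.cvtColor(im,cv2.COLOR_RGB2BGR)); return im
def cam(n):
    m=viewer.camera_model(n); f=240/np.tan(np.radians(m['vertical_fov'])/2)
    return np.array([[f,0,m['cx']],[0,f,m['cy']],[0,0,1]]),np.array(m['dist_coeffs'],float),np.array(m['R']),np.array(m['t'])
def px2w(n,uv,z):
    K,d,R,t=cam(n); uv=np.array(uv,float).reshape(-1,1,2)
    p=cv2.undistortPoints(uv,K,d).reshape(-1,2); c=-R.T@t
    z=np.broadcast_to(z,len(p)); out=[]
    for q,zz in zip(p,z):
        r=R.T@np.array([*q,1]); out.append(c+r*(zz-c[2])/r[2])
    return np.array(out)
def w2px(n,X):
    K,d,R,t=cam(n); return cv2.projectPoints(np.array(X,float).reshape(-1,1,3),cv2.Rodrigues(R)[0],t,K,d)[0].reshape(-1,2)
E
python3 - <<'E'
from h import *
snap('top','t0');snap('side','s0')
for n in('top','side'):
    K,d,R,t=cam(n);print(n,K[0,0],-R.T@t,R.round(2).tolist())
o=status.get_obs();print(o['ee_pos'],np.round(o['tcp_rot'],3),o['time'])
E
```

```text
top 438.22576388033536 [0.49034725 0.2273599  1.084744  ] [[0.02, -1.0, -0.0], [-1.0, -0.02, -0.08], [0.08, 0.0, -1.0]]
side 527.2783738516156 [ 0.19430481 -0.63604794  0.80532926] [[0.92, -0.39, 0.02], [-0.22, -0.57, -0.79], [0.32, 0.73, -0.61]]
[0.24309538 0.57524522 0.19373824] [[-0.921  0.389 -0.   ]
 [ 0.389  0.921 -0.001]
 [-0.    -0.001 -1.   ]] 0.1
```

View pics/t0.png

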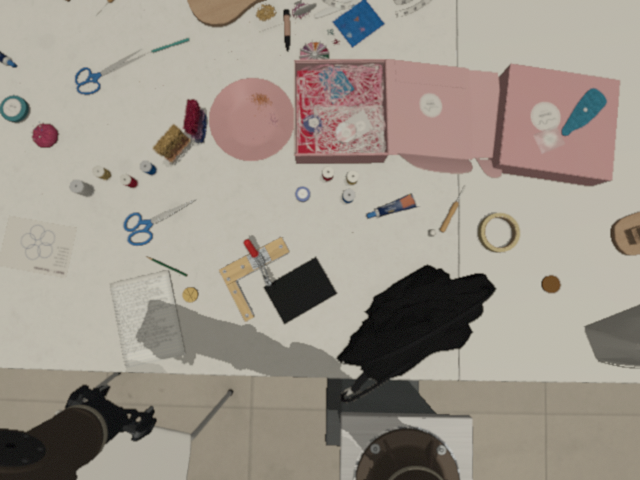

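View pics/s0.png

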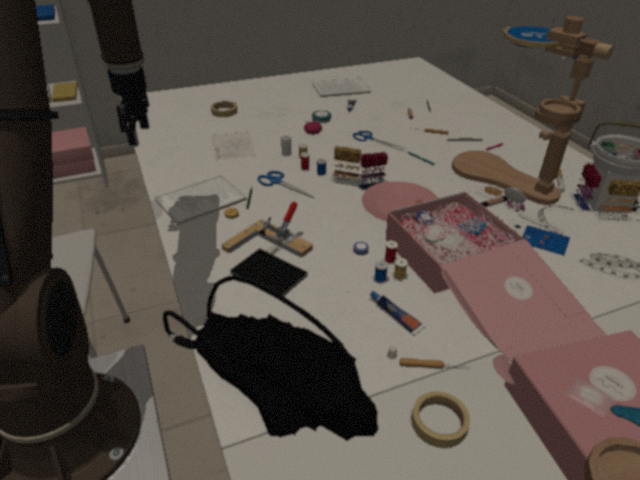

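The top view shows the jig's L at about (245,275), with the red handle at (251,248). The black notebook is at about (300,290), and a black bag lies right of it at (345,320). I'll zoom in on both views.

```bash
python3 - <<'E'
from h import *
t=cv2.imread('pics/t0.png')[225:335,205:351]; s=cv2.imread('pics/s0.png')[190:300,215:325]
cv2.imwrite('pics/tc.png',cv2.resize(t,None,fx=5,fy=5,interpolation=cv2.INTER_CUBIC))
cv2.imwrite('pics/sc.png',cv2.resize(s,None,fx=5,fy=5,interpolation=cv2.INTER_CUBIC))
g=cv2.imread('pics/t0.png').max(2); m=np.zeros_like(g); m[250:330,255:338]=(g[250:330,255:338]<45)*255
m=cv2.morphologyEx(m,cv2.MORPH_OPEN,np.ones((5,5)))
c=max(cv2.findContours(m,0,2)[0],key=cv2.contourArea); r=cv2.minAreaRect(c); b=cv2.boxPoints(r);print(b)
w=px2w('top',b,0.01);print(w.round(4),np.linalg.norm(np.diff(w,axis=0),axis=1),w.mean(0))
E
```

```text
[[263.98462 286.72308]
 [315.1385  257.4923 ]
 [335.44617 293.03076]
 [284.2923  322.26154]]
[[0.4532 0.3542 0.01  ]
 [0.5274 0.2312 0.01  ]
 [0.4421 0.1796 0.01  ]
 [0.3687 0.3021 0.01  ]] [0.14368478 0.09966584 0.14277452] [0.44786138 0.26676938 0.01      ]
```

View pics/tc.png

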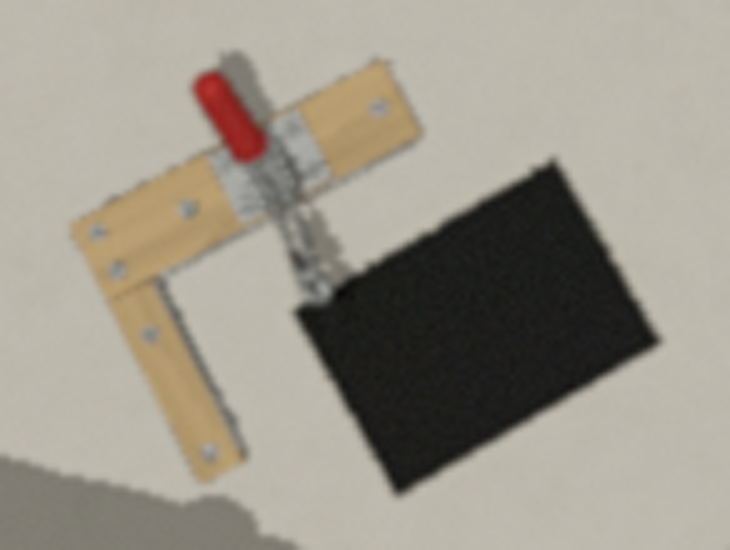

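View pics/sc.png

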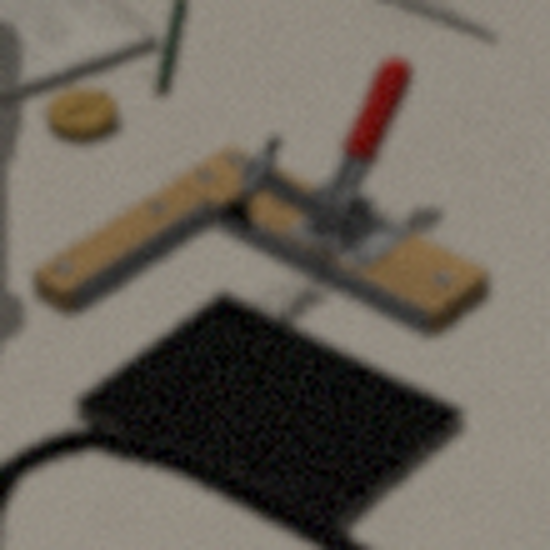

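```bash
cat >> h.py <<'E'
def rigid(J,W):
    J=np.array(J,float);W=np.array(W)[:,:2];a=J-J.mean(0);b=W-W.mean(0)
    th=np.arctan2((a[:,0]*b[:,1]-a[:,1]*b[:,0]).sum(),(a*b).sum())
    R=np.array([[np.cos(th),-np.sin(th)],[np.sin(th),np.cos(th)]]);T=W.mean(0)-R@J.mean(0)
    return th,R,T,(J@R.T+T-W)
E
python3 - <<'E'
from h import *
J=np.array([[96.5,101],[96.5,-73],[52.5,-73],[52.5,75],[-46,75],[-46,101]])/1e3
uv=np.array([[72,227],[385,62],[422,133],[163,280],[245,457],[205,482]])/5+[204.6,224.6]
th,R,T,e=rigid(J,px2w('top',uv,.018));print('jig',np.degrees(th),th,T,(e*1e3).round(1).tolist())
b=np.array([[295,312],[555,160],[659,342],[398,494]])/5+[204.6,224.6]
w=px2w('top',b,.01)[:,:2];print(w,np.linalg.norm(np.diff(w,axis=0),axis=1))
print('notebook jig frame mm',((w-T)@R*1e3).round(1).tolist(),((w.mean(0)-T)@R*1e3).round(1))
for d in((w[0]-w[1]),(w[3]-w[2]),(w[0]-w[3]),(w[1]-w[2])): print(np.degrees(np.arctan2(d[1],d[0])))
def J2(p): return (*(R@np.array(p[:2])+T),p[2])
for a in (1,):
  p=[J2((.0685+.075*np.cos(a),0,.044+.075*np.sin(a)))]; print('handle end px pred',(w2px('top',p)-[204.6,224.6])*5,p)
E
```

```text
jig 29.473314207419108 0.5144063743942864 [0.45812035 0.33036714] [[1.4, 1.8], [2.9, 0.0], [-1.2, -2.5], [0.4, 2.8], [-1.5, -2.9], [-1.9, 0.9]]
[[0.45246071 0.35509093]
 [0.5296392  0.2300963 ]
 [0.44225445 0.17730776]
 [0.36600605 0.30224292]] [0.14690192 0.10209174 0.14636466]
notebook jig frame mm [[7.2, 24.3], [12.9, -122.5], [-89.1, -125.4], [-94.0, 20.8]] [-40.7 -50.7]
121.69344149881933
121.39587591493387
31.436612028300356
31.135893354226546
handle end px pred [[212.05036485  91.40295857]] [(np.float64(0.5530338463557262), np.float64(0.3840082720295683), np.float64(0.10711032386059223))]
```

```bash
cat >> h.py <<'E'
TH=0.5144;JR=np.array([[np.cos(TH),-np.sin(TH)],[np.sin(TH),np.cos(TH)]]);JT=np.array([.4581,.3304])
def j2w(x,y,z): return np.array([*(JR@np.array([x,y])/1e3+JT),z/1e3])
def st():
    o=status.get_obs();p=np.array(o['ee_pos']);R=np.array(o['tcp_rot']);q=JR.T@(p[:2]-JT)*1e3
    print('t',o['time'],'jig',q.round(1),'z',p[2]*1e3,'yaw rel jig of tool y',np.degrees(np.arctan2(R[1,1],R[0,1])-TH).round(2),'F jig',np.r_[JR.T@np.array(o['wrist_force'])[:2],o['wrist_force'][2]].round(1),'w',o['grip_width'])
    return o,p,R
def go(x,y,z):
    o,p,R=st();d=R.T@(j2w(x,y,z)-p);print('tool units',(d/.025).round(3))
E
python3 - <<'E'
from h import *
st()
ims={n:cv2.imread(f'pics/{n[0]}0.png') for n in('top','side')}
def box(cx,cy,hx,hy,z0,z1,col):
    for n,im in ims.items():
        for z in(z0,z1):
            P=w2px(n,[j2w(cx+a*hx,cy+b*hy,z) for a,b in((1,1),(1,-1),(-1,-1),(-1,1))])
            cv2.polylines(im,[P.astype(int)],True,col if z==z0 else (255,255,0),1)
box(-112,-50,11,40,0,70,(0,0,255)); box(-112,-50,43,43,73,200,(0,255,0)) 
box(-63,0,43,43,73,120,(255,0,255))
P=[[342,355]]
for z in(0,.05,.1,.2): print(z,w2px('side',px2w('top',[[342,355],[395,285],[430,268]],z)).round(0).tolist())
a=cv2.resize(ims['top'][220:400,220:420],None,fx=2,fy=2);b=cv2.resize(ims['side'][190:370,140:340],None,fx=2,fy=2)
cv2.imwrite('pics/ov.png',np.hstack([a,b]))
E
```

```text
t 0.1 jig [-66.7 318.9] z 193.73824232455837 yaw rel jig of tool y 37.62 F jig [0.6 0.5 0.3] w 0.9978943393892099
0 [[212.0, 323.0], [312.0, 342.0], [349.0, 368.0]]
0.05 [[214.0, 304.0], [311.0, 322.0], [347.0, 345.0]]
0.1 [[215.0, 283.0], [309.0, 300.0], [345.0, 322.0]]
0.2 [[218.0, 239.0], [307.0, 254.0], [341.0, 273.0]]
```

View pics/ov.png

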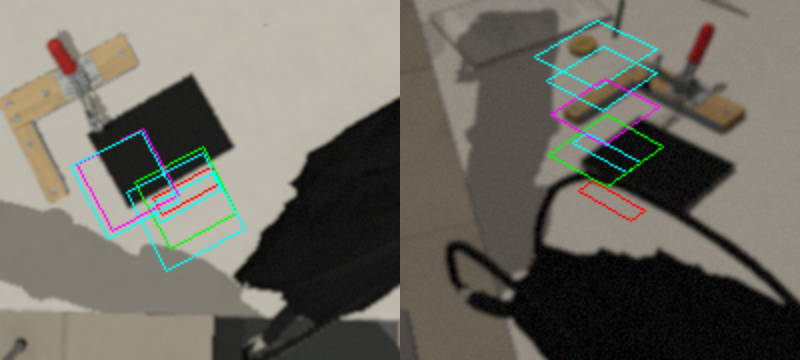

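```bash
python3 -c "
from h import *
go(-118,-50,194)"
```

```text
t 0.1 jig [-66.7 318.9] z 193.73824232455837 yaw rel jig of tool y 37.62 F jig [0.6 0.5 0.3] w 0.9978943393892099
tool units [-1.0438e+01 -1.0633e+01  5.0000e-03]
```

>>> {"name": "apply_moves", "arguments": {"increments": [[0,0,0,-0.58,-0.59,0,80],[0,0,0,-0.58,-0.59,0,80],[0,0,0,-0.58,-0.59,0,80],[0,0,0,-0.58,-0.59,0,80],[0,0,0,-0.58,-0.59,0,80],[0,0,0,-0.58,-0.59,0,80],[0,0,0,-0.58,-0.59,0,80],[0,0,0,-0.58,-0.59,0,80],[0,0,0,-0.58,-0.59,0,80],[0,0,0,-0.58,-0.59,0,80],[0,0,0,-0.58,-0.59,0,80],[0,0,0,-0.58,-0.59,0,80]]}}

```text
time: 1.3
ee_pos: [0.3349, 0.3437, 0.1943]
tcp_rot: [[-0.921, 0.389, -0.0], [0.389, 0.921, -0.0], [0.0, -0.0, -1.0]]
wrist_force: [0.7, 0.2, -0.4]
grip_width: 0.805
grasp_force: 0.0
```

>>> {"name": "apply_moves", "arguments": {"increments": [[0,0,0,-0.58,-0.59,0,80],[0,0,0,-0.58,-0.59,0,80],[0,0,0,-0.58,-0.59,0,80],[0,0,0,-0.58,-0.59,0,80],[0,0,-0.083,0,0,0,80],[0,0,-0.083,0,0,0,80],[0,0,-0.083,0,0,0,80],[0,0,-0.083,0,0,0,80],[0,0,-0.083,0,0,0,80],[0,0,-0.083,0,0,0,80],[0,0,-0.083,0,0,0,80],[0,0,0,0,0,0,80]]}}

```text
time: 2.5
ee_pos: [0.365, 0.2676, 0.1943]
tcp_rot: [[-0.87, -0.492, -0.0], [-0.492, 0.87, -0.0], [0.0, 0.0, -1.0]]
wrist_force: [1.2, -0.3, 0.4]
grip_width: 0.8
grasp_force: 0.0
```

```bash
python3 -c "
from h import *
go(-118,-50,100)"
```

```text
t 2.5 jig [-111.9   -8.9] z 194.29940377520686 yaw rel jig of tool y 90.01 F jig [ 0.9 -0.8  0.4] w 0.7999128281228014
tool units [ 0.243 -1.644  3.772]
```

>>> {"name": "apply_moves", "arguments": {"increments": [[0,0,0,0.12,-0.55,0,80],[0,0,0,0.12,-0.55,0,80],[0,0,0,0,-0.55,0,80],[0,0,0,0,0,0.7,80],[0,0,0,0,0,0.9,80],[0,0,0,0,0,0.9,80],[0,0,0,0,0,0.9,80],[0,0,0,0,0,0.9,80],[0,0,0,0,0,0.9,80],[0,0,0,0,0,0.9,80],[0,0,0,0,0,0.5,80],[0,0,0,0,0,0,80]]}}

```text
time: 3.7
ee_pos: [0.3791, 0.2282, 0.028]
tcp_rot: [[-0.873, -0.487, -0.002], [-0.487, 0.873, -0.002], [0.003, -0.001, -1.0]]
wrist_force: [-0.2, 0.2, -0.6]
grip_width: 0.801
grasp_force: 0.0
```

```bash
python3 -c "
from h import *
snap('top','t1');snap('side','s1')
go(-118,-50,0)
a=cv2.imread('pics/t1.png')[220:370,230:380];b=cv2.imread('pics/s1.png')[190:340,180:330]
cv2.imwrite('pics/c1.png',np.hstack([cv2.resize(i,(400,400),interpolation=2) for i in(a,b)]))"
```

```text
t 3.8 jig [-117.7  -49.9] z 29.611729464430173 yaw rel jig of tool y 89.77 F jig [-0.2  0.4 -0. ] w 0.8016636852505576
tool units [ 0.01  -0.002  1.184]
```

View pics/c1.png

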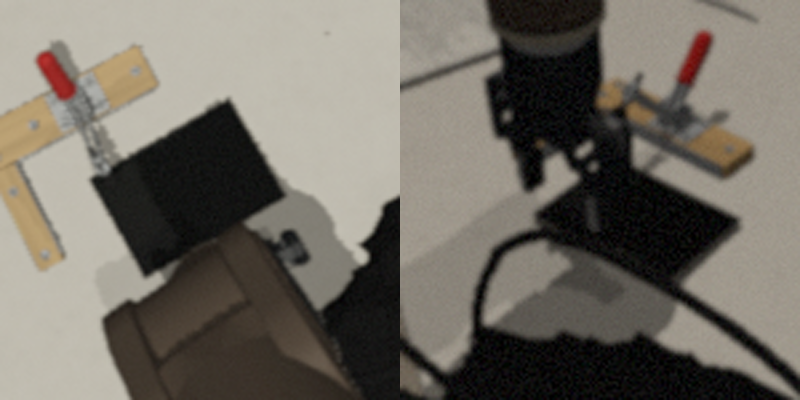

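The top view shows the gripper in front of the notebook's near edge, with the right fingertip at about px (339,312), clear of the bag. In the side view I can't tell whether the left tip (px ~229,260) is in front of the notebook or over it, so I'll project the expected tip positions.

```bash
python3 -c "
from h import *
o,p,R=st()
P=[p+R@np.array([0,s*.042,-d]) for s in(1,-1) for d in(0,.01,.03)]
print(w2px('top',P).round(1).tolist());print(w2px('side',P).round(1).tolist())
a=(w2px('side',P)-[180,190])*2.667+[400,0];print(a.round().tolist())
print(((w2px('top',P)-[230,220])*2.667).round().tolist())"
```

```text
t 3.8 jig [-117.7  -49.9] z 29.611729464430173 yaw rel jig of tool y 89.77 F jig [-0.2  0.4 -0. ] w 0.8016636852505576
[[298.9, 327.4], [298.7, 328.0], [298.4, 329.0], [330.1, 310.8], [330.2, 311.1], [330.5, 311.9]]
[[229.5, 273.7], [229.1, 270.3], [228.2, 263.4], [256.8, 289.7], [256.5, 286.3], [255.9, 279.3]]
[[532.0, 223.0], [531.0, 214.0], [529.0, 196.0], [605.0, 266.0], [604.0, 257.0], [603.0, 238.0]]
[[184.0, 287.0], [183.0, 288.0], [182.0, 291.0], [267.0, 242.0], [267.0, 243.0], [268.0, 245.0]]
```

>>> {"name": "apply_moves", "arguments": {"increments": [[0,0,0,0,0,0.4,80],[0,0,0,0,0,0.4,80],[0,0,0,0,0,0.2,80],[0,0,0,0,0,0.0,80]]}}

```text
time: 4.2
ee_pos: [0.3796, 0.2287, 0.0036]
tcp_rot: [[-0.872, -0.49, -0.001], [-0.49, 0.872, -0.001], [0.001, -0.0, -1.0]]
wrist_force: [0.1, -0.6, 0.5]
grip_width: 0.795
grasp_force: 0.0
```

>>> {"name": "apply_moves", "arguments": {"increments": [[0,0,0,0,0,0.1,80],[0,0,0,0,0,0.1,80],[0,0,0,0,0,0.0,80]]}}

```text
time: 4.5
ee_pos: [0.3801, 0.2291, -0.0007]
tcp_rot: [[-0.871, -0.491, -0.0], [-0.491, 0.871, -0.0], [0.0, -0.0, -1.0]]
wrist_force: [1.1, -0.0, 0.2]
grip_width: 0.797
grasp_force: 0.0
```

>>> {"name": "apply_moves", "arguments": {"increments": [[0,0,0,0,0,0.1,80],[0,0,0,0,0,0.08,80],[0,0,0,0,0,0.0,80]]}}

```text
time: 4.8
ee_pos: [0.38, 0.229, -0.0053]
tcp_rot: [[-0.871, -0.491, -0.0], [-0.491, 0.871, -0.0], [0.0, -0.0, -1.0]]
wrist_force: [-0.5, -0.5, 0.1]
grip_width: 0.805
grasp_force: 0.0
```

```bash
python3 -c "
from h import *
st()
snap('side','s2')
b=cv2.imread('pics/s2.png')[190:340,180:380]
b=np.clip(255*(b/255.)**.5,0,255).astype('uint8')
cv2.imwrite('pics/c2.png',cv2.resize(b,(800,600),interpolation=2))"
```

```text
t 4.8 jig [-117.9  -49.8] z -5.2928546115654225 yaw rel jig of tool y 89.91 F jig [-0.6 -0.2  0.1] w 0.8045194953374769
```

View pics/c2.png

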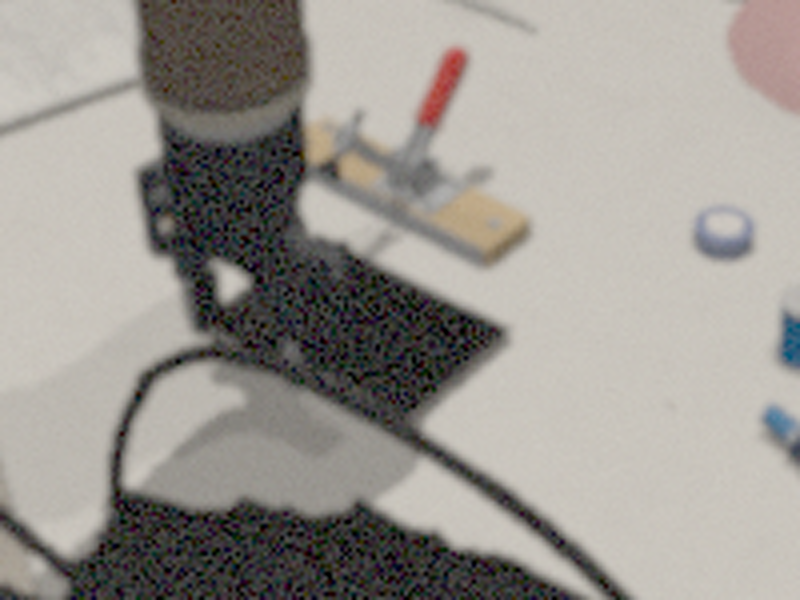

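>>> {"name": "apply_moves", "arguments": {"increments": [[0,0,0,0,0,0.1,80],[0,0,0,0,0,0,80]]}}

```text
time: 5.05
ee_pos: [0.38, 0.2291, -0.0078]
tcp_rot: [[-0.871, -0.491, -0.0], [-0.491, 0.871, -0.0], [0.0, -0.0, -1.0]]
wrist_force: [0.2, 0.1, -0.4]
grip_width: 0.799
grasp_force: 0.0
```

>>> {"name": "apply_moves", "arguments": {"increments": [[0,0,0,0,0,0.08,80],[0,0,0,0,0,0,80]]}}

```text
time: 5.25
ee_pos: [0.38, 0.2291, -0.0098]
tcp_rot: [[-0.871, -0.491, -0.0], [-0.491, 0.871, -0.0], [0.0, -0.0, -1.0]]
wrist_force: [0.3, 1.2, -0.3]
grip_width: 0.799
grasp_force: 0.0
```

>>> {"name": "apply_moves", "arguments": {"increments": [[0,0,0,0,0,0.08,80],[0,0,0,0,0,0,80]]}}

```text
time: 5.45
ee_pos: [0.38, 0.229, -0.0118]
tcp_rot: [[-0.871, -0.491, -0.0], [-0.491, 0.871, -0.0], [0.0, -0.0, -1.0]]
wrist_force: [0.3, -0.8, -0.3]
grip_width: 0.803
grasp_force: 0.0
```

>>> {"name": "apply_moves", "arguments": {"increments": [[0,0,0,0,0,0.06,80],[0,0,0,0,0,0,80]]}}

```text
time: 5.65
ee_pos: [0.3801, 0.2291, -0.0132]
tcp_rot: [[-0.871, -0.491, -0.0], [-0.491, 0.871, -0.0], [0.0, -0.0, -1.0]]
wrist_force: [1.0, 0.0, 0.3]
grip_width: 0.799
grasp_force: 0.0
```

>>> {"name": "apply_moves", "arguments": {"increments": [[0,0,0,0,0,0.08,80],[0,0,0,0,0,0,80]]}}

```text
time: 5.85
ee_pos: [0.38, 0.2291, -0.0153]
tcp_rot: [[-0.871, -0.491, -0.0], [-0.491, 0.871, -0.0], [0.0, -0.0, -1.0]]
wrist_force: [-0.5, -1.4, -0.6]
grip_width: 0.798
grasp_force: 0.0
```

>>> {"name": "apply_moves", "arguments": {"increments": [[0,0,0,0,0,0.08,80],[0,0,0,0,0,0,80]]}}

```text
time: 6.05
ee_pos: [0.38, 0.229, -0.0173]
tcp_rot: [[-0.871, -0.491, -0.0], [-0.491, 0.871, -0.0], [0.0, -0.0, -1.0]]
wrist_force: [0.0, 0.7, -0.0]
grip_width: 0.802
grasp_force: 0.0
```

```bash
python3 -c "
from h import *
o,p,R=st()
snap('side','s3');snap('top','t3')
P=[p+R@np.array([0,s*.042,-d]) for s in(1,-1) for d in(0.01,)]
b=cv2.imread('pics/s3.png')
b=np.clip(255*(b/255.)**.4,0,255).astype('uint8')[230:310,200:290]
for q in (w2px('side',P)-[200,230]): print(q*6.67)
b=cv2.fastNlMeansDenoisingColored(b,None,6,6,5,11)
cv2.imwrite('pics/c3.png',cv2.resize(b,(600,533),interpolation=2))"
```

```text
t 6.05 jig [-117.9  -49.8] z -17.29652275727129 yaw rel jig of tool y 89.91 F jig [ 0.4  0.6 -0. ] w 0.8020916662051312
[205.75635623 373.33357336]
[385.05431045 480.7078389 ]
```

View pics/c3.png

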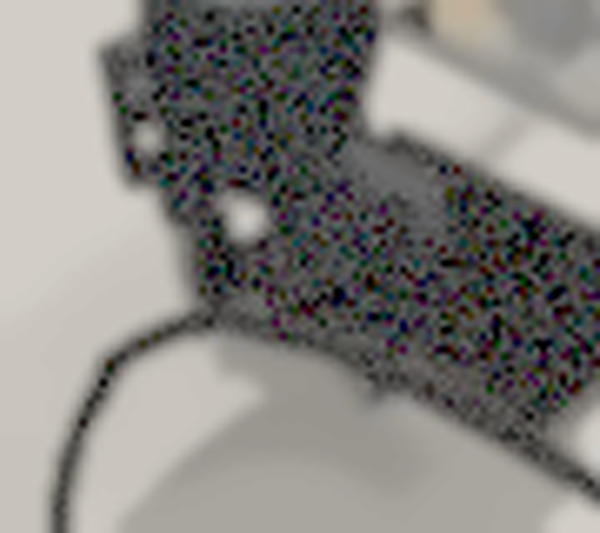

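The tips (left ~(231,276) px, right ~(256,289) px) are about 25 to 30 mm higher than I predicted, and their shadow is detached from them, so they are still clear of the table. I'll keep going down until I feel contact.

>>> {"name": "apply_moves", "arguments": {"increments": [[0,0,0,0,0,0.12,80],[0,0,0,0,0,0.12,80],[0,0,0,0,0,0,80]]}}

```text
time: 6.45
ee_pos: [0.3799, 0.2289, -0.0235]
tcp_rot: [[-0.871, -0.491, -0.001], [-0.491, 0.871, -0.0], [0.001, -0.0, -1.0]]
wrist_force: [0.2, 0.2, 0.6]
grip_width: 0.799
grasp_force: 0.0
```

>>> {"name": "apply_moves", "arguments": {"increments": [[0,0,0,0,0,0.1,80],[0,0,0,0,0,0,80]]}}

```text
time: 6.65
ee_pos: [0.38, 0.229, -0.0258]
tcp_rot: [[-0.871, -0.491, -0.0], [-0.491, 0.871, -0.0], [0.0, -0.0, -1.0]]
wrist_force: [-0.4, 0.1, -0.2]
grip_width: 0.798
grasp_force: 0.0
```

>>> {"name": "apply_moves", "arguments": {"increments": [[0,0,0,0,0,0.1,80],[0,0,0,0,0,0,80]]}}

```text
time: 6.85
ee_pos: [0.38, 0.229, -0.0283]
tcp_rot: [[-0.871, -0.491, -0.0], [-0.491, 0.871, -0.0], [0.0, -0.0, -1.0]]
wrist_force: [0.4, 0.7, 0.7]
grip_width: 0.8
grasp_force: 0.0
```

>>> {"name": "apply_moves", "arguments": {"increments": [[0,0,0,0,0,0.1,80],[0,0,0,0,0,0,80]]}}

```text
time: 7.05
ee_pos: [0.38, 0.2291, -0.0308]
tcp_rot: [[-0.871, -0.491, -0.0], [-0.491, 0.871, -0.0], [0.0, -0.0, -1.0]]
wrist_force: [-0.2, 0.0, -0.5]
grip_width: 0.796
grasp_force: 0.0
```

>>> {"name": "apply_moves", "arguments": {"increments": [[0,0,0,0,0,0.1,80],[0,0,0,0,0,0,80]]}}

```text
time: 7.25
ee_pos: [0.38, 0.229, -0.0333]
tcp_rot: [[-0.871, -0.491, -0.0], [-0.491, 0.871, -0.0], [0.0, -0.0, -1.0]]
wrist_force: [-1.0, 0.1, -0.2]
grip_width: 0.802
grasp_force: 0.0
```

>>> {"name": "apply_moves", "arguments": {"increments": [[0,0,0,0,0,0.08,80],[0,0,0,0,0,0,80]]}}

```text
time: 7.45
ee_pos: [0.38, 0.229, -0.0353]
tcp_rot: [[-0.871, -0.491, -0.0], [-0.491, 0.871, -0.0], [0.0, -0.0, -1.0]]
wrist_force: [-0.1, -0.5, -0.8]
grip_width: 0.799
grasp_force: 0.0
```

>>> {"name": "apply_moves", "arguments": {"increments": [[0,0,0,0,0,0.08,80],[0,0,0,0,0,0,80]]}}

```text
time: 7.65
ee_pos: [0.38, 0.2291, -0.0373]
tcp_rot: [[-0.871, -0.491, -0.0], [-0.491, 0.871, -0.0], [0.0, 0.0, -1.0]]
wrist_force: [-1.5, 0.7, -0.2]
grip_width: 0.8
grasp_force: 0.0
```

>>> {"name": "apply_moves", "arguments": {"increments": [[0,0,0,0,0,0.08,80],[0,0,0,0,0,0,80]]}}

```text
time: 7.85
ee_pos: [0.3801, 0.2291, -0.0393]
tcp_rot: [[-0.871, -0.491, -0.0], [-0.491, 0.871, -0.0], [0.0, -0.0, -1.0]]
wrist_force: [0.7, 0.6, -1.4]
grip_width: 0.802
grasp_force: 0.0
```

>>> {"name": "apply_moves", "arguments": {"increments": [[0,0,0,0,0,0.08,80],[0,0,0,0,0,0,80]]}}

```text
time: 8.05
ee_pos: [0.3801, 0.2291, -0.0413]
tcp_rot: [[-0.871, -0.491, -0.0], [-0.491, 0.871, -0.0], [0.0, 0.0, -1.0]]
wrist_force: [-0.3, -1.1, 0.1]
grip_width: 0.803
grasp_force: 0.0
```

>>> {"name": "apply_moves", "arguments": {"increments": [[0,0,0,0,0,0.08,80],[0,0,0,0,0,0,80]]}}

```text
time: 8.25
ee_pos: [0.38, 0.2291, -0.0433]
tcp_rot: [[-0.871, -0.491, -0.0], [-0.491, 0.871, -0.0], [0.0, -0.0, -1.0]]
wrist_force: [-0.4, -0.8, 1.6]
grip_width: 0.802
grasp_force: 0.0
```

```bash
python3 -c "
from h import *
o,p,R=st()
snap('side','s4')
b=cv2.imread('pics/s4.png')
b=np.clip(255*(b/255.)**.4,0,255).astype('uint8')[230:310,200:290]
b=cv2.fastNlMeansDenoisingColored(b,None,6,6,5,11)
cv2.imwrite('pics/c4.png',cv2.resize(b,(600,533),interpolation=2))"
```

```text
t 8.25 jig [-117.8  -49.8] z -43.28249208784837 yaw rel jig of tool y 89.91 F jig [-0.8 -0.5  1.6] w 0.801571468793829
```

View pics/c4.png

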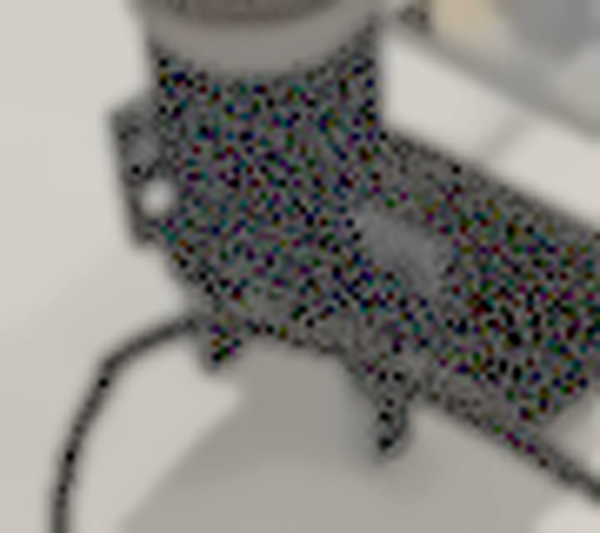

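Both tips are now at the table in front of the notebook: left at px (232.3,284.8), right at px (257.8,298.3). The reported z is therefore about 33 mm too low. Next I'll check for an xy bias.

```bash
python3 -c "
from h import *
o,p,R=st()
w=px2w('side',[[232.3,284.8],[257.8,298.3]],.002);print(w.round(4).tolist(),w.mean(0),(w[:,:2]-JT)@JR*1e3)
# side-view check of the jig: notebook near-right etc. predicted
g=cv2.imread('pics/s0.png').max(2)
print(w2px('side',[j2w(-94,21,10),j2w(7,24,10),j2w(13,-122,10),j2w(-46,75,18),j2w(52.5,-73,18)]).round(1).tolist())
"
```

```text
t 8.3 jig [-117.8  -49.8] z -43.20459451036251 yaw rel jig of tool y 89.91 F jig [-0.1  1.2 -0.3] w 0.7979059027413349
[[0.3616, 0.2579, 0.002], [0.4019, 0.1943, 0.002]] [0.38175459 0.22611075 0.002     ] [[-119.68161885  -15.6017796 ]
 [-115.87242832  -90.85836872]]
[[228.8, 269.8], [258.0, 248.4], [305.9, 271.6], [227.2, 248.1], [300.5, 252.3]]
```

>>> {"name": "apply_moves", "arguments": {"increments": [[0,0,0,0,0,0.06,80],[0,0,0,0,0,0,80]]}}

```text
time: 8.5
ee_pos: [0.3802, 0.2292, -0.0441]
tcp_rot: [[-0.871, -0.491, 0.0], [-0.491, 0.871, 0.0], [-0.0, 0.0, -1.0]]
wrist_force: [-1.9, -0.6, 11.4]
grip_width: 0.797
grasp_force: 5.9
```

>>> {"name": "apply_moves", "arguments": {"increments": [[0,0,0,0,0,-0.17,80],[0,0,0,-0.2,0,0,80],[0,0,0,-0.2,0,0,80],[0,0,0,-0.15,0,0,80],[0,0,0,-0.15,0,0,80],[0,0,0,-0.15,0,0,80],[0,0,0,-0.15,0,0,80],[0,0,0,-0.15,0,0,80],[0,0,0,-0.15,0,0,80],[0,0,0,-0.15,0,0,80],[0,0,0,-0.15,0,0,80],[0,0,0,-0.15,0,0,80]]}}

```text
time: 9.7
ee_pos: [0.4186, 0.2508, -0.0403]
tcp_rot: [[-0.871, -0.491, 0.0], [-0.491, 0.871, 0.0], [-0.0, 0.0, -1.0]]
wrist_force: [-1.5, -0.0, 0.3]
grip_width: 0.798
grasp_force: 0.2
```

>>> {"name": "apply_moves", "arguments": {"increments": [[0,0,0,-0.15,0,0,80],[0,0,0,0,0,0,80]]}}

```text
time: 9.9
ee_pos: [0.4222, 0.2529, -0.0403]
tcp_rot: [[-0.871, -0.491, 0.001], [-0.491, 0.871, 0.001], [-0.001, 0.0, -1.0]]
wrist_force: [0.0, -0.7, 0.5]
grip_width: 0.804
grasp_force: 0.0
```

```bash
cat >> h.py <<'E'
def nb(f):
    # notebook dark region fit from top view
    snap('top',f); g=cv2.imread(f'pics/{f}.png').max(2)
    m=np.zeros_like(g); m[225:335,205:340]=(g[225:335,205:340]<45)*255
    return m
E
python3 -c "
from h import *
st(); nb('t5')"
```

```text
t 9.9 jig [-69.4 -49.8] z -40.260558389540016 yaw rel jig of tool y 89.9 F jig [-0.3 -0.6  0.5] w 0.8038326843226133
```

Next I'll feel for the back rail in small steps.

>>> {"name": "apply_moves", "arguments": {"increments": [[0,0,0,-0.08,0,0,80],[0,0,0,-0.08,0,0,80],[0,0,0,0,0,0,80]]}}

```text
time: 10.25
ee_pos: [0.4253, 0.2546, -0.0403]
tcp_rot: [[-0.871, -0.491, 0.0], [-0.491, 0.871, 0.0], [-0.0, 0.0, -1.0]]
wrist_force: [0.3, 0.2, -0.2]
grip_width: 0.798
grasp_force: 0.0
```

>>> {"name": "apply_moves", "arguments": {"increments": [[0,0,0,-0.08,0,0,80],[0,0,0,0,0,0,80]]}}

```text
time: 10.45
ee_pos: [0.427, 0.2555, -0.0403]
tcp_rot: [[-0.871, -0.491, 0.0], [-0.491, 0.871, 0.0], [-0.0, 0.0, -1.0]]
wrist_force: [-0.3, 0.9, -0.1]
grip_width: 0.798
grasp_force: 0.0
```

>>> {"name": "apply_moves", "arguments": {"increments": [[0,0,0,-0.08,0,0,80],[0,0,0,0,0,0,80]]}}

```text
time: 10.65
ee_pos: [0.4283, 0.2562, -0.0404]
tcp_rot: [[-0.871, -0.491, -0.0], [-0.491, 0.871, -0.0], [0.001, -0.0, -1.0]]
wrist_force: [-0.9, -1.5, 0.4]
grip_width: 0.802
grasp_force: 0.8
```

>>> {"name": "apply_moves", "arguments": {"increments": [[0,0,0,-0.08,0,0,80],[0,0,0,0,0,0,80]]}}

```text
time: 10.85
ee_pos: [0.4283, 0.2562, -0.0407]
tcp_rot: [[-0.871, -0.491, -0.003], [-0.491, 0.871, -0.002], [0.004, -0.0, -1.0]]
wrist_force: [-7.0, -2.7, 4.5]
grip_width: 0.802
grasp_force: 3.4
```

```bash
python3 -c "
from h import *
st()
m=nb('t6'); m=cv2.morphologyEx(m,cv2.MORPH_OPEN,np.ones((3,3)))
# back (far) edge and right edge in jig coords: print extents of dark px
v,u=np.nonzero(m); w=(px2w('top',np.c_[u,v],.01)[:,:2]-JT)@JR*1e3
for y in range(-130,40,15):
    s=w[abs(w[:,1]-y)<6]; 
    if len(s): print(y,s[:,0].min().round(),np.sort(s[:,0])[-4:].round(1))
"
```

```text
t 10.85 jig [-62.5 -49.9] z -40.69873382717459 yaw rel jig of tool y 89.91 F jig [-7.4  1.1  4.5] w 0.8020156959868302
-115 -59.0 [48.  48.2 49.2 49.3]
-100 -57.0 [48.4 48.6 49.5 49.6]
-85 -160.0 [47.8 48.7 48.9 49.9]
-70 -3.0 [48.1 48.3 49.1 49.3]
-55 -11.0 [48.4 48.5 49.6 49.7]
-40 -12.0 [47.9 48.8 49.  50. ]
-25 -14.0 [48.1 48.2 49.2 49.4]
-10 -15.0 [48.6 49.5 49.7 49.8]
5 -16.0 [21.4 24.7 26.9 32.4]
20 -14.0 [0.  1.2 2.2 3.3]
```

>>> {"name": "apply_moves", "arguments": {"increments": [[0,0,0,0.3,0,0,80],[0,0,0,0.4,0,0,80],[0,0,0,0.5,0,0,80],[0,0,0,0,0,-0.6,60],[0,0,0,0,0,-0.9,40],[0,0,0,0,0,-0.9,40],[0,0,0,0,0,-0.9,40],[0,0,0,0,-0.8,-0.8,40],[0,0,0,0,-0.8,0,40],[0,0,0,0,-0.8,0,40],[0,0,0,0,-0.8,0,40],[0,0,0,0,-0.8,0,40]]}}

```text
time: 12.1
ee_pos: [0.4527, 0.1545, 0.0622]
tcp_rot: [[-0.871, -0.491, 0.0], [-0.491, 0.871, 0.0], [-0.0, 0.0, -1.0]]
wrist_force: [1.1, -0.4, -0.1]
grip_width: 0.401
grasp_force: 0.0
```

>>> {"name": "apply_moves", "arguments": {"increments": [[0,0,0.091,0,0,0,40],[0,0,0.091,0,0,0,40],[0,0,0.091,0,0,0,40],[0,0,0.091,0,0,0,40],[0,0,0.091,0,0,0,40],[0,0,0.091,0,0,0,40],[0,0,0.091,0,0,0,40],[0,0,0.091,0,0,0,40],[0,0,0.091,0,0,0,40],[0,0,0.091,0,0,0,40],[0,0,0.09,0,0,0,40],[0,0,0,0,0,0,40]]}}

```text
time: 13.3
ee_pos: [0.4523, 0.1554, 0.062]
tcp_rot: [[-0.489, 0.872, -0.0], [0.872, 0.489, -0.0], [0.0, -0.0, -1.0]]
wrist_force: [-0.7, 0.3, -0.7]
grip_width: 0.401
grasp_force: 0.0
```

```bash
python3 -c "
from h import *
go(0,-158,-20)"
```

```text
t 13.3 jig [ -91.2 -149.5] z 61.990175270562744 yaw rel jig of tool y -0.22 F jig [-0.4  0.6 -0.7] w 0.4007073397247069
tool units [-0.324  3.649  3.279]
```

>>> {"name": "apply_moves", "arguments": {"increments": [[0,0,-0.002,-0.08,0.7,0,40],[0,0,0,-0.08,0.75,0,40],[0,0,0,-0.08,0.75,0,40],[0,0,0,-0.08,0.75,0,40],[0,0,0,0,0.7,0,40],[0,0,0,0,0,0.8,40],[0,0,0,0,0,0.9,40],[0,0,0,0,0,0.9,40],[0,0,0,0,0,0.6,40],[0,0,0,0,0,0,40]]}}

```text
time: 14.3
ee_pos: [0.5347, 0.1929, -0.0196]
tcp_rot: [[-0.495, 0.869, -0.003], [0.869, 0.495, -0.001], [0.001, -0.003, -1.0]]
wrist_force: [-0.4, 0.4, 0.4]
grip_width: 0.398
grasp_force: 0.0
```

>>> {"name": "apply_moves", "arguments": {"increments": [[0,0,0,0,0,0.1,40],[0,0,0,0,0,0.1,40],[0,0,0,0,0,0.1,40],[0,0,0,0,0,0,40]]}}

```text
time: 14.7
ee_pos: [0.5366, 0.1937, -0.0251]
tcp_rot: [[-0.494, 0.87, 0.0], [0.87, 0.494, 0.0], [0.0, 0.001, -1.0]]
wrist_force: [-0.3, -0.9, -0.4]
grip_width: 0.402
grasp_force: 0.0
```

>>> {"name": "apply_moves", "arguments": {"increments": [[0,0,0,0,0,0.1,40],[0,0,0,0,0,0,40]]}}

```text
time: 14.9
ee_pos: [0.5364, 0.1935, -0.0279]
tcp_rot: [[-0.493, 0.87, -0.0], [0.87, 0.493, 0.0], [0.0, -0.0, -1.0]]
wrist_force: [-0.0, -0.4, 0.2]
grip_width: 0.401
grasp_force: 0.0
```

>>> {"name": "apply_moves", "arguments": {"increments": [[0,0,0,0,0,0.08,40],[0,0,0,0,0,0,40]]}}

```text
time: 15.1
ee_pos: [0.5364, 0.1935, -0.03]
tcp_rot: [[-0.493, 0.87, -0.0], [0.87, 0.493, -0.0], [0.0, -0.0, -1.0]]
wrist_force: [-0.2, -0.1, 0.1]
grip_width: 0.398
grasp_force: 0.0
```

>>> {"name": "apply_moves", "arguments": {"increments": [[0,0,0,0,0,0.1,40],[0,0,0,0,0,0,40]]}}

```text
time: 15.3
ee_pos: [0.5363, 0.1934, -0.0326]
tcp_rot: [[-0.493, 0.87, -0.0], [0.87, 0.493, -0.0], [0.0, -0.0, -1.0]]
wrist_force: [0.3, 0.3, -0.1]
grip_width: 0.399
grasp_force: 0.0
```

>>> {"name": "apply_moves", "arguments": {"increments": [[0,0,0,0,0,0.08,40],[0,0,0,0,0,0,40]]}}

```text
time: 15.5
ee_pos: [0.5363, 0.1934, -0.0346]
tcp_rot: [[-0.493, 0.87, -0.0], [0.87, 0.493, -0.0], [0.0, -0.0, -1.0]]
wrist_force: [-0.1, -0.2, -0.3]
grip_width: 0.399
grasp_force: 0.0
```

>>> {"name": "apply_moves", "arguments": {"increments": [[0,0,0,0,0,0.08,40],[0,0,0,0,0,0,40]]}}

```text
time: 15.7
ee_pos: [0.5364, 0.1935, -0.0365]
tcp_rot: [[-0.493, 0.87, -0.0], [0.87, 0.493, -0.0], [0.0, -0.0, -1.0]]
wrist_force: [-0.0, -0.7, -0.2]
grip_width: 0.402
grasp_force: 0.0
```

>>> {"name": "apply_moves", "arguments": {"increments": [[0,0,0,0,0,0.06,40],[0,0,0,0,0,0,40]]}}

```text
time: 15.9
ee_pos: [0.5366, 0.1935, -0.0376]
tcp_rot: [[-0.493, 0.87, 0.0], [0.87, 0.493, 0.0], [0.0, 0.0, -1.0]]
wrist_force: [-0.8, -0.3, 3.9]
grip_width: 0.399
grasp_force: 2.3
```

>>> {"name": "apply_moves", "arguments": {"increments": [[0,0,0,0,0,-0.14,40],[0,0,0,0.3,0,0,40],[0,0,0,0.3,0,0,40],[0,0,0,0.2,0,0,40],[0,0,0,0.15,0,0,40],[0,0,0,0.2,0,0,40],[0,0,0,0.2,0,0,40],[0,0,0,0.2,0,0,40],[0,0,0,0.2,0,0,40],[0,0,0,0.2,0,0,40],[0,0,0,0.2,0,0,40],[0,0,0,0,0,0,40]]}}

```text
time: 17.1
ee_pos: [0.5095, 0.2412, -0.0344]
tcp_rot: [[-0.494, 0.869, -0.0], [0.869, 0.494, 0.0], [0.001, -0.0, -1.0]]
wrist_force: [-0.4, -0.2, 0.1]
grip_width: 0.397
grasp_force: 0.0
```

>>> {"name": "apply_moves", "arguments": {"increments": [[0,0,0,0.2,0,0,40],[0,0,0,0.2,0,0,40],[0,0,0,0,0,0,40]]}}

```text
time: 17.4
ee_pos: [0.5046, 0.2499, -0.0344]
tcp_rot: [[-0.494, 0.869, -0.0], [0.869, 0.494, 0.0], [0.0, 0.0, -1.0]]
wrist_force: [-0.1, 0.5, 0.3]
grip_width: 0.397
grasp_force: 0.0
```

```bash
python3 -c "
from h import *
st()"
```

```text
t 17.4 jig [  0.9 -93. ] z -34.36726524105199 yaw rel jig of tool y 0.14 F jig [0.2 0.5 0.3] w 0.39749760358571123
```

>>> {"name": "apply_moves", "arguments": {"increments": [[0,0,0,0.1,0,0,40],[0,0,0,0.08,0,0,40],[0,0,0,0,0,0,40]]}}

```text
time: 17.7
ee_pos: [0.5027, 0.2531, -0.0343]
tcp_rot: [[-0.494, 0.87, -0.0], [0.87, 0.494, 0.0], [0.0, -0.0, -1.0]]
wrist_force: [-1.2, 0.5, 0.4]
grip_width: 0.4
grasp_force: 0.0
```

>>> {"name": "apply_moves", "arguments": {"increments": [[0,0,0,0.08,0,0,40],[0,0,0,0,0,0,40]]}}

```text
time: 17.9
ee_pos: [0.5017, 0.2548, -0.0344]
tcp_rot: [[-0.493, 0.87, -0.0], [0.87, 0.493, 0.0], [0.0, 0.0, -1.0]]
wrist_force: [-0.2, 0.5, -0.5]
grip_width: 0.404
grasp_force: 0.0
```

>>> {"name": "apply_moves", "arguments": {"increments": [[0,0,0,0.07,0,0,40],[0,0,0,0,0,0,40]]}}

```text
time: 18.1
ee_pos: [0.5008, 0.2563, -0.0343]
tcp_rot: [[-0.493, 0.87, -0.0], [0.87, 0.493, 0.0], [0.0, -0.0, -1.0]]
wrist_force: [0.3, -0.8, 0.7]
grip_width: 0.4
grasp_force: 0.0
```

>>> {"name": "apply_moves", "arguments": {"increments": [[0,0,0,0.06,0,0,40],[0,0,0,0,0,0,40]]}}

```text
time: 18.3
ee_pos: [0.5003, 0.2569, -0.0344]
tcp_rot: [[-0.493, 0.87, 0.0], [0.87, 0.493, -0.001], [-0.001, -0.0, -1.0]]
wrist_force: [1.9, -1.9, 1.5]
grip_width: 0.4
grasp_force: 1.3
```

>>> {"name": "apply_moves", "arguments": {"increments": [[0,0,0,0.06,0,0,40],[0,0,0,0,0,0,40]]}}

```text
time: 18.5
ee_pos: [0.5001, 0.257, -0.0343]
tcp_rot: [[-0.492, 0.871, 0.001], [0.871, 0.492, -0.002], [-0.002, -0.0, -1.0]]
wrist_force: [2.4, -5.5, 1.3]
grip_width: 0.396
grasp_force: 3.2
```

```bash
cat >> h.py <<'E'
def edges(f):
    m=nb(f);m=cv2.morphologyEx(m,cv2.MORPH_OPEN,np.ones((3,3)))
    v,u=np.nonzero(m);w=(px2w('top',np.c_[u,v],.01)[:,:2]-JT)@JR*1e3
    w=w[(abs(w[:,0])<70)&(abs(w[:,1])<110)]
    for y in range(-85,90,14):
        s=w[abs(w[:,1]-y)<6]
        if len(s)>20: print('y',y,'x',s[:,0].min().round(1),s[:,0].max().round(1))
    for x in range(-50,55,10):
        s=w[abs(w[:,0]-x)<6]
        if len(s)>20: print('x',x,'y',s[:,1].min().round(1),s[:,1].max().round(1))
E
python3 -c "
from h import *
st();edges('t7')"
```

```text
t 18.5 jig [  0.4 -84.6] z -34.33267249079324 yaw rel jig of tool y 0.0 F jig [-0.6 -5.9  1.3] w 0.3963420713972016
y 27 x -21.3 49.6
y 41 x -50.2 49.8
y 55 x -48.9 49.2
y 69 x -48.6 49.4
x -50 y 39.4 73.0
x -40 y 33.8 73.9
x -30 y 33.8 73.9
x -20 y 32.5 73.7
x -10 y 28.0 73.6
x 0 y 24.5 74.5
x 10 y 21.2 74.4
x 20 y 18.8 74.3
x 30 y 17.5 74.2
x 40 y 17.3 74.0
x 50 y 17.3 72.8
```

Flush on both rails: 5.9 N on the side rail, and the back edge is still at the same place. I'll back off, rotate and give one more light x push.

>>> {"name": "apply_moves", "arguments": {"increments": [[0,0,0,-0.3,0,0,40],[0,0,0,-0.6,0,0,40],[0,0,0,-0.8,0,-0.5,40],[0,0,0,-0.8,0,-0.9,40],[0,0,0,0,-0.8,-0.9,40],[0,0,0,0,-0.9,-0.9,40],[0,0,0,0,-0.9,-0.8,40],[0,0,0,0,-0.9,0,40],[0,0,0,0,-0.9,0,40],[0,0,0,0,0,0,40]]}}

```text
time: 19.55
ee_pos: [0.4327, 0.1473, 0.0665]
tcp_rot: [[-0.491, 0.871, -0.002], [0.871, 0.491, 0.0], [0.001, -0.001, -1.0]]
wrist_force: [0.8, -0.3, 0.1]
grip_width: 0.401
grasp_force: 0.0
```

>>> {"name": "apply_moves", "arguments": {"increments": [[0,0,-0.091,0,0,0,60],[0,0,-0.091,0,0,0,80],[0,0,-0.091,0,0,0,80],[0,0,-0.091,0,0,0,80],[0,0,-0.091,0,0,0,80],[0,0,-0.091,0,0,0,80],[0,0,-0.091,0,0,0,80],[0,0,-0.091,0,0,0,80],[0,0,-0.091,0,0,0,80],[0,0,-0.091,0,0,0,80],[0,0,-0.09,0,0,0,80],[0,0,0,0,0,0,80]]}}

```text
time: 20.75
ee_pos: [0.436, 0.1492, 0.0663]
tcp_rot: [[-0.87, -0.494, 0.001], [-0.494, 0.87, 0.0], [-0.001, -0.0, -1.0]]
wrist_force: [-0.1, 1.1, 1.0]
grip_width: 0.802
grasp_force: 0.0
```

```bash
python3 -c "
from h import *
go(-85,0,-40.3)"
```

```text
t 20.75 jig [-108.4 -146.9] z 66.28389137351088 yaw rel jig of tool y 90.11 F jig [0.4 1.  1. ] w 0.8018858783343287
tool units [-0.941  5.875  4.263]
```

>>> {"name": "apply_moves", "arguments": {"increments": [[0,0,0,0,0.7,0,80],[0,0,0,0,0.9,0,80],[0,0,0,0,0.9,0,80],[0,0,0,0,0.9,0,80],[0,0,0,0,0.9,0,80],[0,0,0,0,0.9,0,80],[0,0,0,0,0.67,0.8,80],[0,0,0,-0.2,0,0.9,80],[0,0,0,-0.2,0,0.9,80],[0,0,0,-0.2,0,0.9,80],[0,0,0,-0.2,0,0.7,80],[0,0,0,0,0,0,80]]}}

```text
time: 21.95
ee_pos: [0.3801, 0.2868, -0.0408]
tcp_rot: [[-0.872, -0.489, -0.001], [-0.489, 0.872, -0.002], [0.002, -0.001, -1.0]]
wrist_force: [-0.5, -0.0, 0.6]
grip_width: 0.795
grasp_force: 0.0
```

```bash
python3 -c "
from h import *
go(-65,0,-40.5)"
```

```text
t 21.95 jig [-89.4   0.4] z -40.793698415671656 yaw rel jig of tool y 89.81 F jig [-0.5  0.2  0.6] w 0.7952543984893022
tool units [-0.974 -0.013 -0.014]
```

>>> {"name": "apply_moves", "arguments": {"increments": [[0,0,0,-0.25,0,0,80],[0,0,0,-0.25,0,0,80],[0,0,0,-0.25,0,0,80],[0,0,0,-0.2,0,0,80],[0,0,0,-0.08,0,0,80],[0,0,0,0,0,0,80]]}}

```text
time: 22.55
ee_pos: [0.4024, 0.3005, -0.0391]
tcp_rot: [[-0.87, -0.493, 0.0], [-0.493, 0.87, 0.0], [-0.0, 0.0, -1.0]]
wrist_force: [-0.6, -0.3, 0.6]
grip_width: 0.796
grasp_force: 0.0
```

>>> {"name": "apply_moves", "arguments": {"increments": [[0,0,0,-0.08,0,0,80],[0,0,0,0,0,0,80]]}}

```text
time: 22.75
ee_pos: [0.4031, 0.3009, -0.0395]
tcp_rot: [[-0.87, -0.493, -0.001], [-0.493, 0.87, -0.001], [0.001, -0.0, -1.0]]
wrist_force: [-2.1, -1.3, 0.9]
grip_width: 0.802
grasp_force: 1.3
```

>>> {"name": "apply_moves", "arguments": {"increments": [[0,0,0,-0.06,0,0,80],[0,0,0,0,0,0,80]]}}

```text
time: 22.95
ee_pos: [0.4031, 0.3009, -0.0397]
tcp_rot: [[-0.87, -0.493, -0.003], [-0.493, 0.87, -0.002], [0.004, -0.0, -1.0]]
wrist_force: [-5.1, -2.6, 4.1]
grip_width: 0.796
grasp_force: 3.3
```

```bash
python3 -c "
from h import *
st()"
```

```text
t 22.95 jig [-62.4   1.3] z -39.72476288399926 yaw rel jig of tool y 90.1 F jig [-5.7  0.2  4.1] w 0.7962306260095463
```

>>> {"name": "apply_moves", "arguments": {"increments": [[0,0,0,0.3,0,0,80],[0,0,0,0.5,0,0,80],[0,0,0,0.8,0,-0.2,60],[0,0,0,0,0,-0.8,0],[0,0,0,0,0,-0.9,0],[0,0,0,0,0,-0.9,0],[0,0,0,0,0,-0.9,0],[0,0,0,0,0,-0.9,0],[0,0,0,0,0,-0.9,0],[0,0,0,0,0,-0.9,0],[0,0,0,0,0,-0.6,0],[0,0,0,0,0,0,0]]}}

```text
time: 24.15
ee_pos: [0.3709, 0.283, 0.1374]
tcp_rot: [[-0.87, -0.493, 0.003], [-0.493, 0.87, 0.003], [-0.004, 0.001, -1.0]]
wrist_force: [0.3, 0.3, 0.3]
grip_width: -0.002
grasp_force: 0.0
```

```bash
python3 -c "
from h import *
go(80,0,130);edges('t8')"
```

```text
t 24.15 jig [-99.2   1.6] z 137.37595333972862 yaw rel jig of tool y 90.09 F jig [0.4 0.1 0.3] w -0.0017481368792538138
tool units [-7.169 -0.076  0.324]
y -71 x -49.0 47.1
y -57 x -49.8 50.7
y -43 x -49.5 50.0
y -29 x -49.0 49.2
y -15 x -49.7 49.7
y -1 x -49.4 49.8
y 13 x -49.0 48.2
y 27 x -49.6 49.6
y 41 x -69.8 49.9
y 55 x -48.9 50.2
y 69 x -48.6 49.4
x -50 y -68.0 73.0
x -40 y -70.4 74.0
x -30 y -70.5 73.9
x -20 y -70.8 73.7
x -10 y -70.0 73.6
x 0 y -71.2 74.5
x 10 y -70.4 74.4
x 20 y -70.5 74.3
x 30 y -70.9 74.2
x 40 y -70.0 74.0
x 50 y -69.0 72.8
```

The notebook is square and home, so I'll go over the clamp to the handle with the fingers shut.

>>> {"name": "apply_moves", "arguments": {"increments": [[0,0,0,-0.5,0,0,0],[0,0,0,-0.8,0,0,0],[0,0,0,-0.8,0,0,0],[0,0,0,-0.8,0,0,0],[0,0,0,-0.8,0,0,0],[0,0,0,-0.8,0,0,0],[0,0,0,-0.8,0,0,0],[0,0,0,-0.8,0,0,0],[0,0,0,-0.7,-0.04,0,0],[0,0,0,-0.3,-0.04,0,0],[0,0,0,0,0,0,0],[0,0,0,0,0,0,0]]}}

```text
time: 25.4
ee_pos: [0.525, 0.3676, 0.1348]
tcp_rot: [[-0.87, -0.493, -0.001], [-0.493, 0.87, -0.001], [0.002, -0.0, -1.0]]
wrist_force: [-1.2, 0.3, -0.2]
grip_width: 0.0
grasp_force: 0.0
```

```bash
python3 -c "
from h import *
go(80,0,70)"
```

```text
t 25.4 jig [76.6 -0.5] z 134.78274983290484 yaw rel jig of tool y 90.08 F jig [-0.9  0.9 -0.2] w 0.0003916278919063243
tool units [-0.141  0.021  2.591]
```

>>> {"name": "apply_moves", "arguments": {"increments": [[0,0,0,-0.14,0.02,0.5,0],[0,0,0,0,0,0.7,0],[0,0,0,0,0,0.7,0],[0,0,0,0,0,0.4,0],[0,0,0,0,0,0.15,0],[0,0,0,0,0,0,0]]}}

```text
time: 26.0
ee_pos: [0.5281, 0.3701, 0.074]
tcp_rot: [[-0.87, -0.493, -0.001], [-0.493, 0.87, -0.0], [0.001, -0.0, -1.0]]
wrist_force: [-0.2, 0.1, -0.0]
grip_width: -0.002
grasp_force: 0.0
```

>>> {"name": "apply_moves", "arguments": {"increments": [[0,0,0,0,0,0.15,0],[0,0,0,0,0,0.15,0],[0,0,0,0,0,0,0]]}}

```text
time: 26.3
ee_pos: [0.5284, 0.3702, 0.0667]
tcp_rot: [[-0.87, -0.493, -0.0], [-0.493, 0.87, -0.0], [0.0, -0.0, -1.0]]
wrist_force: [-0.2, 0.1, -0.5]
grip_width: -0.001
grasp_force: 0.0
```

>>> {"name": "apply_moves", "arguments": {"increments": [[0,0,0,0,0,0.15,0],[0,0,0,0,0,0,0]]}}

```text
time: 26.5
ee_pos: [0.5283, 0.3702, 0.0628]
tcp_rot: [[-0.87, -0.493, -0.0], [-0.493, 0.87, -0.0], [0.0, -0.0, -1.0]]
wrist_force: [-0.1, -0.4, 0.1]
grip_width: -0.003
grasp_force: 0.0
```

>>> {"name": "apply_moves", "arguments": {"increments": [[0,0,0,0,0,0.12,0],[0,0,0,0,0,0,0]]}}

```text
time: 26.7
ee_pos: [0.5283, 0.3702, 0.0598]
tcp_rot: [[-0.87, -0.493, -0.0], [-0.493, 0.87, -0.0], [0.001, -0.0, -1.0]]
wrist_force: [-0.9, 0.6, 0.6]
grip_width: -0.001
grasp_force: 0.0
```

>>> {"name": "apply_moves", "arguments": {"increments": [[0,0,0,0,0,0.12,0],[0,0,0,0,0,0,0]]}}

```text
time: 26.9
ee_pos: [0.5283, 0.3701, 0.0568]
tcp_rot: [[-0.87, -0.493, -0.0], [-0.493, 0.87, -0.0], [0.001, -0.0, -1.0]]
wrist_force: [0.5, -0.4, 0.1]
grip_width: 0.0
grasp_force: 0.0
```

>>> {"name": "apply_moves", "arguments": {"increments": [[0,0,0,0,0,0.12,0],[0,0,0,0,0,0.12,0],[0,0,0,0,0,0,0]]}}

```text
time: 27.2
ee_pos: [0.5282, 0.3701, 0.0506]
tcp_rot: [[-0.87, -0.493, -0.001], [-0.493, 0.87, -0.001], [0.001, -0.0, -1.0]]
wrist_force: [0.3, 0.1, -1.6]
grip_width: 0.0
grasp_force: 0.0
```

>>> {"name": "apply_moves", "arguments": {"increments": [[0,0,0,0,0,0.12,0],[0,0,0,0,0,0,0]]}}

```text
time: 27.4
ee_pos: [0.5283, 0.3701, 0.0478]
tcp_rot: [[-0.87, -0.493, -0.0], [-0.493, 0.87, -0.0], [0.001, -0.0, -1.0]]
wrist_force: [-1.1, 0.3, 0.9]
grip_width: 0.002
grasp_force: 0.0
```

```bash
python3 -c "
from h import *
o,p,R=st()
snap('side','s9');snap('top','t9')
b=cv2.imread('pics/s9.png')[185:275,220:320];a=cv2.imread('pics/t9.png')[220:310,205:305]
f=lambda i:cv2.resize(np.clip(255*(i/255.)**.5,0,255).astype('uint8'),(400,360),interpolation=2)
cv2.imwrite('pics/c9.png',np.hstack([f(a),f(b)]))
P=[p+[0,0,.033],p+[0,0,.043],j2w(87.9,0,91),j2w(118.5,0,53)]
print(((w2px('side',P)-[220,185])*4+[400,0]).round(0).tolist())
print(((w2px('top',P)-[205,220])*4).round(0).tolist())"
```

```text
t 27.4 jig [80.7  0.1] z 47.766828741869936 yaw rel jig of tool y 90.09 F jig [-0.8  0.8  0.9] w 0.0024432069869922456
[[658.0, 119.0], [657.0, 105.0], [665.0, 100.0], [699.0, 129.0]]
[[198.0, 138.0], [195.0, 138.0], [190.0, 126.0], [175.0, 84.0]]
```

View pics/c9.png

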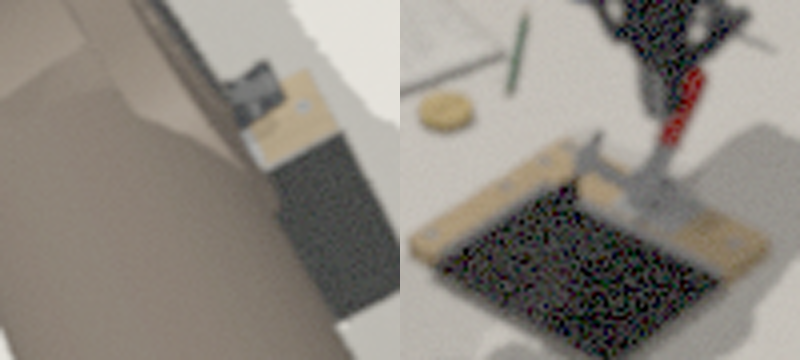

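The fingertip, at px (284,212) in the side view, sits just beside and behind the red grip at px (290,207), not on it. I'll triangulate the handle from the first pictures and the fingertip from this one.

```bash
python3 -c "
from h import *
def tri(a,b):
    Ps=[];us=[]
    for n,u in(('top',a),('side',b)):
        K,d,R,t=cam(n);Ps.append(np.c_[R,t]);us.append(cv2.undistortPoints(np.array([[u]],float),K,d).reshape(2,1))
    X=cv2.triangulatePoints(*Ps,*us).ravel();X=X[:3]/X[3];print(u,X,(JR.T@(X[:2]-JT)*1e3).round(1),'reproj',w2px('top',X)-a,w2px('side',X)-b)
tri((246.6,240.8),(294.0,204.0)); tri((254.6,254.6),(287,220))
# red masks
for n,f,r in(('top','t0',(225,270,230,280)),('side','s0',(190,235,270,310)),('side','s9',(190,235,270,310))):
    i=cv2.imread(f'pics/{f}.png').astype(int)[r[0]:r[1],r[2]:r[3]]
    v,u=np.nonzero((i[:,:,2]>110)&(i[:,:,1]<70)); u=u+r[2];v=v+r[0]
    print(f,len(u),u.mean(),v.mean(),u.min(),u.max(),v.min(),v.max())
for z in(70,75,80,85): print(z,(JR.T@(px2w('side',[[283.5,213.5]],z/1e3)[0][:2]-JT)*1e3).round(1))
"
```

```text
(294.0, 204.0) [0.55900202 0.38707715 0.093989  ] [115.7  -0.3] reproj [[ 0.06914343 -0.18423998]] [[-0.18211659  0.00625351]]
(287, 220) [0.53170243 0.37134993 0.06332572] [84.2 -0.6] reproj [[ 0.44386588 -1.19252968]] [[-1.21246601  0.02082411]]
t0 122 250.85245901639345 248.0655737704918 244 257 240 256
s0 40 289.6 209.025 285 295 202 217<string>:13: RuntimeWarning: Mean of empty slice.
  ret = ret.dtype.type(ret / rcount)
Traceback (most recent call last):
ValueError: zero-size array to reduction operation minimum which has no identity
```

The handle stands at about 0.8 rad, with y as expected, so the tip is just inboard of it. I'll go up, out 9 mm and down along the arc.

>>> {"name": "apply_moves", "arguments": {"increments": [[0,0,0,0,0,-0.5,0],[0,0,0,-0.36,0,0,0],[0,0,0,0,0,0.1,0],[0,0,0,0,0,0.1,0],[0,0,0,0,0,0,0]]}}

```text
time: 28.0
ee_pos: [0.5358, 0.3744, 0.0548]
tcp_rot: [[-0.87, -0.493, -0.001], [-0.493, 0.87, -0.001], [0.001, -0.0, -1.0]]
wrist_force: [-0.6, -0.4, 0.3]
grip_width: -0.003
grasp_force: 0.0
```

>>> {"name": "apply_moves", "arguments": {"increments": [[0,0,0,-0.04,0,0.12,0],[0,0,0,-0.04,0,0.12,0],[0,0,0,0,0,0,0]]}}

```text
time: 28.3
ee_pos: [0.5379, 0.3757, 0.0492]
tcp_rot: [[-0.87, -0.493, -0.0], [-0.493, 0.87, -0.0], [0.0, -0.0, -1.0]]
wrist_force: [0.1, 0.4, 0.2]
grip_width: 0.001
grasp_force: 0.0
```

>>> {"name": "apply_moves", "arguments": {"increments": [[0,0,0,-0.1,0,0.12,0],[0,0,0,-0.1,0,0.12,0],[0,0,0,0,0,0,0]]}}

```text
time: 28.6
ee_pos: [0.5426, 0.3782, 0.0431]
tcp_rot: [[-0.87, -0.493, -0.0], [-0.493, 0.87, -0.0], [0.0, -0.0, -1.0]]
wrist_force: [0.1, -1.1, 0.2]
grip_width: 0.001
grasp_force: 0.0
```

```bash
python3 -c "
from h import *
st()
for z in(70,80,90,100): print(z,(JR.T@(px2w('side',[[283.5,213.5]],z/1e3)[0][:2]-JT)*1e3).round(1))
snap('side','s10')
for f in('s0','s9','s10'):
    i=cv2.imread(f'pics/{f}.png').astype(int)[185:240,275:310]
    v,u=np.nonzero((i[:,:,2]>60)&(i[:,:,2]>2.2*i[:,:,1])); u=u+275;v=v+185
    k=v<np.percentile(v,15)+1;l=v>np.percentile(v,85)-1
    print(f,len(u),u.mean(),v.mean(),u[k].mean(),v.min(),u[l].mean(),v.max())
print(w2px('side',[j2w(68.5+r*np.cos(a),0,44+r*np.sin(a)) for a in(.5,.8,1) for r in(30,75)]))
"
```

```text
t 28.6 jig [97.1  0.1] z 43.13579216095188 yaw rel jig of tool y 90.08 F jig [-0.5 -1.   0.2] w 0.0012631558773249431
70 [94.8 15.8]
80 [83.9  5.9]
90 [73. -4.]
100 [ 62.1 -13.8]
s0 94 290.1489361702128 211.4255319148936 292.95 203 287.1578947368421 220
s9 32 290.46875 212.71875 294.0 204 287.0 220
s10 23 290.9130434782609 216.08695652173913 295.4 207 288.8 220
[[288.48912885 219.66923082]
 [298.65121867 205.51108089]
 [286.97613243 218.26510306]
 [295.02199251 201.78852029]
 [285.67960128 217.86269746]
 [291.84351593 200.60812886]]
```

>>> {"name": "apply_moves", "arguments": {"increments": [[0,0,0,-0.06,0,0.12,0],[0,0,0,-0.06,0,0.12,0]]}}

```text
time: 28.85
ee_pos: [0.5457, 0.38, 0.038]
tcp_rot: [[-0.87, -0.493, 0.001], [-0.493, 0.87, 0.001], [-0.001, 0.0, -1.0]]
wrist_force: [-0.1, -0.5, 4.3]
grip_width: 0.002
grasp_force: 2.1
```

>>> {"name": "apply_moves", "arguments": {"increments": [[0,0,0,-0.06,0,0.12,0],[0,0,0,-0.06,0,0.12,0]]}}

```text
time: 29.05
ee_pos: [0.5482, 0.3815, 0.0317]
tcp_rot: [[-0.87, -0.493, 0.001], [-0.493, 0.87, 0.001], [-0.001, 0.0, -1.0]]
wrist_force: [1.7, 1.6, 4.8]
grip_width: -0.004
grasp_force: 2.2
```

```bash
python3 -c "
from h import *
st()
snap('side','s11')
i=cv2.imread('pics/s11.png').astype(int)[185:240,275:310]
v,u=np.nonzero((i[:,:,2]>60)&(i[:,:,2]>2.2*i[:,:,1])); u=u+275;v=v+185
k=v<np.percentile(v,15)+1;l=v>np.percentile(v,85)-1
print(len(u),u.mean(),v.mean(),u[k].mean(),v.min(),u[l].mean(),v.max())"
```

```text
t 29.05 jig [1.035e+02 1.000e-01] z 31.700824460715594 yaw rel jig of tool y 90.08 F jig [2.3 0.6 4.8] w -0.0038956630775769173
24 292.9583333333333 217.5 299.5 209 290.1111111111111 222
```

The handle is going down under about 5 N. I'll carry on to the stop.

>>> {"name": "apply_moves", "arguments": {"increments": [[0,0,0,-0.05,0,0.12,0],[0,0,0,-0.05,0,0.12,0],[0,0,0,-0.03,0,0.1,0]]}}

```text
time: 29.4
ee_pos: [0.5509, 0.383, 0.0231]
tcp_rot: [[-0.87, -0.493, 0.001], [-0.493, 0.87, 0.001], [-0.001, 0.0, -1.0]]
wrist_force: [2.6, 1.3, 4.6]
grip_width: -0.003
grasp_force: 2.1
```

>>> {"name": "apply_moves", "arguments": {"increments": [[0,0,0,-0.03,0,0.1,0],[0,0,0,0,0,0.08,0]]}}

```text
time: 29.6
ee_pos: [0.5515, 0.3834, 0.0186]
tcp_rot: [[-0.87, -0.493, 0.001], [-0.493, 0.87, 0.0], [-0.001, 0.0, -1.0]]
wrist_force: [3.0, 1.6, 4.7]
grip_width: 0.001
grasp_force: 2.2
```

>>> {"name": "apply_moves", "arguments": {"increments": [[0,0,0,0,0,0.08,0],[0,0,0,0,0,0,0]]}}

```text
time: 29.8
ee_pos: [0.5515, 0.3834, 0.017]
tcp_rot: [[-0.87, -0.493, 0.001], [-0.493, 0.87, 0.001], [-0.001, 0.0, -1.0]]
wrist_force: [2.8, 1.4, 4.9]
grip_width: -0.001
grasp_force: 2.7
```

>>> {"name": "apply_moves", "arguments": {"increments": [[0,0,0,0,0,0.08,0],[0,0,0,0,0,0.08,0]]}}

```text
time: 30.0
ee_pos: [0.5519, 0.3836, 0.0159]
tcp_rot: [[-0.87, -0.493, 0.002], [-0.493, 0.87, 0.002], [-0.002, 0.001, -1.0]]
wrist_force: [-9.1, -6.9, 46.4]
grip_width: 0.001
grasp_force: 23.4
```

>>> {"name": "apply_moves", "arguments": {"increments": [[0,0,0,0,0,0.08,0],[0,0,0,0,0,0.04,0]]}}

```text
time: 30.2
ee_pos: [0.5519, 0.3838, 0.0155]
tcp_rot: [[-0.87, -0.493, 0.002], [-0.493, 0.87, 0.003], [-0.003, 0.001, -1.0]]
wrist_force: [-15.2, -10.7, 62.6]
grip_width: 0.0
grasp_force: 31.5
```

>>> {"name": "apply_moves", "arguments": {"increments": [[0,0,0,0,0,0.08,0],[0,0,0,0,0,0,0]]}}

```text
time: 30.4
ee_pos: [0.552, 0.3839, 0.0152]
tcp_rot: [[-0.87, -0.493, 0.003], [-0.493, 0.87, 0.003], [-0.004, 0.001, -1.0]]
wrist_force: [-18.0, -12.8, 69.0]
grip_width: 0.001
grasp_force: 35.0
```

The handle is at its stop. I'll release straight up and away.

>>> {"name": "apply_moves", "arguments": {"increments": [[0,0,0,0,0,-0.2,0],[0,0,0,0,0,-0.3,0],[0,0,0,0,0,-0.6,0],[0,0,0,0,0,-0.8,0],[0,0,0,0,0,-0.9,0],[0,0,0,0,0,-0.9,0],[0,0,0,0,0,-0.9,0],[0,0,0,0,0,-0.9,0],[0,0,0,0,0,-0.6,0],[0,0,0,0,0,0,0]]}}

```text
time: 31.4
ee_pos: [0.5517, 0.3837, 0.1622]
tcp_rot: [[-0.87, -0.493, 0.002], [-0.493, 0.87, 0.002], [-0.002, 0.0, -1.0]]
wrist_force: [0.7, -0.5, -0.6]
grip_width: 0.001
grasp_force: 0.0
```

>>> {"name": "apply_moves", "arguments": {"increments": [[0,0,0,0.6,0.6,0,0],[0,0,0,0.7,0.7,0,0],[0,0,0,0.7,0.7,0,0],[0,0,0,0.7,0.7,0,0],[0,0,0,0.7,0.7,0,0],[0,0,0,0.7,0.7,0,0],[0,0,0,0.7,0.7,0,0],[0,0,0,0.7,0.7,0,0],[0,0,0,0.7,0.7,0,0],[0,0,0,0.7,0.7,0,0],[0,0,0,0.4,0.4,0,0],[0,0,0,0,0,0,0]]}}

```text
time: 32.6
ee_pos: [0.3, 0.4521, 0.1594]
tcp_rot: [[-0.868, -0.496, -0.002], [-0.496, 0.868, -0.001], [0.002, -0.0, -1.0]]
wrist_force: [-0.3, 0.2, -0.8]
grip_width: -0.004
grasp_force: 0.0
```

```bash
python3 -c "
from h import *
st();edges('t12');snap('side','s12')
for n,f in(('top','t12'),('side','s12')):
    r=(225,285,225,290) if n=='top' else (185,250,275,320)
    i=cv2.imread(f'pics/{f}.png').astype(int)[r[0]:r[1],r[2]:r[3]]
    v,u=np.nonzero((i[:,:,2]>60)&(i[:,:,2]>2.2*i[:,:,1]));u=u+r[2];v=v+r[0]
    if len(u): print(f,len(u),u.mean(),v.mean(),u.min(),u.max(),v.min(),v.max())
    for a in(0,.1,.8): print(a,w2px(n,[j2w(68.5+r*np.cos(a),0,44+r*np.sin(a)) for r in(25,50,75)]).round(1).tolist())
"
```

```text
t 32.6 jig [-77.8 183.8] z 159.4056726160854 yaw rel jig of tool y 90.28 F jig [-0.2  0.4 -0.8] w -0.003637729061454125
y -71 x -46.8 47.1
y -57 x -48.7 49.7
y -43 x -48.4 50.0
y -29 x -48.1 49.2
y -15 x -48.7 49.7
y -1 x -48.3 43.2
y 13 x -48.0 48.2
y 27 x -48.5 49.6
y 41 x -49.3 49.9
y 55 x -49.9 50.2
y 69 x -49.6 49.4
x -50 y -68.0 73.0
x -40 y -69.3 75.0
x -30 y -69.5 75.0
x -20 y -69.8 74.8
x -10 y -69.9 74.7
x 0 y -70.1 74.5
x 10 y -69.4 74.4
x 20 y -69.5 74.3
x 30 y -69.7 74.2
x 40 y -69.9 74.0
x 50 y -69.0 72.8
t12 111 249.16216216216216 242.1081081081081 244 256 233 251
0 [[254.2, 250.4], [249.3, 241.2], [244.5, 232.0]]
0.1 [[254.0, 250.4], [249.1, 241.1], [244.1, 231.8]]
0.8 [[254.6, 252.9], [250.0, 245.9], [245.3, 238.6]]
s12 67 295.089552238806 219.55223880597015 289 301 215 225
0 [[288.3, 224.7], [294.8, 220.2], [301.1, 215.8]]
0.1 [[288.2, 223.9], [294.7, 218.6], [301.0, 213.4]]
0.8 [[286.1, 220.1], [290.6, 210.9], [295.0, 201.8]]
```

The handle is level. Some notebook edge readings moved by about 1 px, so I'll check with subpixel edges before and after clamping.

```bash
python3 -c "
from h import *
def cross(f,pts):
    g=cv2.GaussianBlur(cv2.imread(f'pics/{f}.png').max(2),(3,3),0).astype(np.float32)
    uv=w2px('top',pts).astype(np.float32); s=cv2.remap(g,uv[:,0].reshape(1,-1),uv[:,1].reshape(1,-1),cv2.INTER_LINEAR).ravel()
    k=np.argmax(s>(s[0]+s[-1])/2); return k,s[-1]
for f in('t8','t12'):
    D=np.arange(0,25,.2)
    fr=np.array([[y,-(40+D[cross(f,[j2w(-40-d,y,10) for d in D])[0]])] for y in range(-65,70,5)])
    ri=np.array([[x,-(62+D[cross(f,[j2w(x,-62-d,10) for d in D])[0]])] for x in range(-45,46,5)])
    for n,e in(('front',fr),('right',ri)):
        e=e[abs(e[:,1]-np.median(e[:,1]))<3]; p=np.polyfit(e[:,0],e[:,1],1);print(f,n,len(e),'slope deg',np.degrees(np.arctan(p[0])).round(2),'at0',p[1].round(2))
"
```

```text
t8 front 27 slope deg 0.62 at0 -51.18
t8 right 19 slope deg -0.39 at0 -73.76
t12 front 27 slope deg -0.01 at0 -51.27
t12 right 19 slope deg 0.15 at0 -72.76
```

```bash
python3 -c "
from h import *
for f in('t0','t12'):
    i=cv2.imread(f'pics/{f}.png').astype(np.float32); g=cv2.GaussianBlur(i[:,:,2]-i[:,:,0],(3,3),0)
    D=np.arange(0,28,.2)
    def cr(p):
        uv=w2px('top',p).astype(np.float32);s=cv2.remap(g,uv[:,0].reshape(1,-1),uv[:,1].reshape(1,-1),1).ravel()
        a,b=np.median(s[:20]),np.median(s[-20:]); return D[np.argmax(s<(a+b)/2)] if a-b>20 else np.nan
    bo=[[y,84+cr([j2w(84+d,y,18) for d in D])] for y in list(range(-65,-32,4))+list(range(34,96,4))]
    bi=[[y,64-cr([j2w(64-d,y,18) for d in D])] for y in list(range(-65,-32,4))+list(range(34,70,4))]
    so=[[x,88+cr([j2w(x,88+d,18) for d in D])] for x in range(-38,90,5)]
    si=[[x,90-cr([j2w(x,90-d,18) for d in D])] for x in range(-38,46,5)]
    for n,e in zip(('back outer','back inner','side outer','side inner'),(bo,bi,so,si)):
        e=np.array(e);e=e[~np.isnan(e[:,1])]
        if len(e)<5: print(n,len(e));continue
        e=e[abs(e[:,1]-np.median(e[:,1]))<3];p=np.polyfit(e[:,0],e[:,1],1);print(f,n,len(e),np.degrees(np.arctan(p[0])).round(2),p[1].round(2))
"
```

```text
t0 back outer 24 0.25 96.33
t0 back inner 18 0.1 54.7
t0 side outer 22 0.05 101.92
t0 side inner 15 -0.03 78.04
t12 back outer 24 0.25 96.31
t12 back inner 18 0.24 53.66
t12 side outer 21 0.02 102.05
t12 side inner 16 -1.0 77.04
```

```bash
python3 -c "
from workcell import ctrl
print(ctrl.hand_in())"
```

```text
the job is handed in; nothing more can be done
None
```

I pushed the notebook against both rails with the clamp open, then pressed the red handle to its stop, and handed the job in. Camera checks put the notebook about 0.2° and 1 mm from flush, roughly the limit of what I could measure; it had turned about 0.6° as the clamp closed, towards square.

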